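Close a vessel with its click-stop cap

TASK

Take the blue click-stop cap from its grey parking sleeve and close the steel vessel with it: set it in the filler neck with its white line along the two red-marked slots, push it down against the springy seal until it is free to turn (about 14 N; never load the seal with more than 22 N) and turn it clockwise, seen from above, until it meets its stop and the ratchet slips by two to five clicks. The neck's collar is height-adjustable, so feel for its height. Leave the cap locked in the neck and let go, without shifting the other loose things on the bench.

Things in the scene. Friction and masses are not known exactly. Their poses are not given: they have to be found in the camera images.
- cap_grip (a point): Centre (16 mm up) of the cap's ribbed blue grip, 48 mm across, 32 mm tall, z up. A white line crosses its top along its x axis. It starts upright with its flat underside on the rim of a grey parking sleeve (60 mm high, 47 mm across, foot flange 68 mm across and 4 mm high).
- lug_bar (a point): Centre of the steel lug bar under the cap (on an 18 mm stem), 17 mm below the grip's underside; 32 x 7 x 6 mm, x axis along its length. At the start it lies along the white line. It turns with the grip up to about 0.2 N m; above that the ratchet lets the grip slip clockwise over it.
- neck (a point): Nominal centre of the filler neck's rim, 112 mm above the bench; z up; x axis through the two slots (red strips outside). Neck 45 mm across. The collar in it (rim, lips and seal) is screwed up to 5 mm higher or lower than this point, so feel for it. Its 7 mm lips leave a 24 mm hole and two 13 mm slots for the lug bar (either way round), which enters within about 8 degrees and 2.5 mm.
- vessel: Fixed steel vessel, 88 mm across (foot 112 mm), shoulder 66 to 80 mm up; origin under its centre. In the collar the lug bar meets a sprung seal (about 9 N per mm; at most 22 N) when the grip's underside is 8 mm above the collar's rim (20 mm if the bar sits on the lips). Below 7 mm (about 8 N) it turns clockwise under the lips by about 55 degrees to a firm stop and stays locked when let go.
- cap_core (a joint): Ratchet slip: angle (rad) by which the grip has turned clockwise over the lug bar, 0 at the start. A click each 0.52 rad (near 0.26, 0.79, 1.31, 1.83, 2.36, 2.88). It grows only while the bar is blocked: at its stop, or in the slots if turned without pushing it down far enough; the torque about the vertical rises before each click and drops after it.
- bench_timer: Loose white bench timer, 62 x 62 x 18 mm, a bystander; origin under its centre.
- marker_red: Loose white marker with a red cap, 122 mm long, 15 mm thick, a bystander; origin under its centre.
- beaker_100: Loose small beaker, 60 mm wide, 68 mm tall, a bystander; origin under its centre.
- red_cap_jar: Loose white jar with a red cap, 69 mm wide, 128 mm tall, a bystander; origin under its centre.
- petri_stack: Loose stack of petri dishes, 90 mm wide, 47 mm tall, a bystander; origin under its centre.
- cap: The whole cap, 0.13 to 0.21 kg; origin at the centre of the grip's underside; axes as cap_grip.
Not all that is in view belongs to the job. There is more than one size of the cap; the job needs the smallest.

How it is judged:
By the outcome, as a careful person would: the job done as asked, in the order asked, and still so for the second after the job is handed in, with the robot touching nothing.
It also fails if it takes over 61 s, if anything falls off the work surface, if the arm or the gripper's body presses on something with over 40 N, if the wrist force passes 120 N, or if a joint passes its speed limit or range.

ROBOT

A 6-joint arm with a two-finger parallel gripper is mounted at the origin on a cart in front of the work surface, level with it; the furniture and walls round the work are solid. World frame = base frame: x ahead of the robot, y to its left, z up, the work surface at z = 0. Lengths are in m, angles in rad, forces in N, time in s.
With the tool pointing down it reaches from about 0.275 to 0.85 m from the base axis. Payload 19 kg.
Tool frame: the origin (TCP) lies midway between the tips of the shut fingers; the grasp point (between the pads) lies 19 mm behind it; z points along the fingers, y is the line along which they close (so a half turn about z gives the same grasp; the last joint's range is limited). The gripper opens to 85 mm and grips with 20 to 120 N. Pads are 22 mm wide; open, the fingers measure 114 mm over their backs; the gripper's body (76 mm by 85 mm) begins 54 mm behind the grasp point. The pads swing forward as they close: fully open they stand 13 mm farther back than shut.
Start: joints at [-1.345, 0.15, 1.437, -0, 1.554, -0.134], TCP at [0.202, -0.538, 0.231] pointing down, gripper open.
Joint ranges: [-2.8, 2.8], [-0.68, 2.1], [0.12, 2.68], [-1.39, 4.53], [0.16, 2.79], [-2.81, 2.81]. Speed limits (rad/s): [1.89, 1.89, 2.22, 3.01, 3.01, 3.01].

INTERFACE

Orientations are given as a 3x3 rotation matrix whose columns are the frame's x, y, z axes.
In Python, from workcell import bot gives the robot as it stands. The module is installed in compiled form; this text tells all that it offers.
- The arm moves only by the shell command python3 -m jog 'ROWS' [FORCE]. ROWS is JSON, a list of rows, each an object with "twist": the turn, a rotation vector about the tool's x, y, z in degrees, a list of three; "slide": the shift along the tool's x, y, z in mm, a list of three; "claw": the closure in counts, from 0 (fully open) to 255 (shut). A call has 1 to 12 rows; each row shifts and turns the commanded pose from where the row before left it, along the tool's axes as they then stand; what a row does not reach is not made up. A row lasts 1/10 s, in which the tool goes at most 50 mm and 8.59 degrees, less where a joint would pass 70% of its speed; a pose out of reach is approached as far as the arm can. A call is refused whole if a number of a shift passes 50 or a number of a turn 8.59, either way. A call with a gripper value outside its range is refused whole. The fingers move at their own pace and stop on an object; FORCE is the grip in N (left out, the last holds). Time passes only in rows, so rows that do not move let the fingers close. It gives the time, the measured TCP pose, the force, the opening and the grip force at its end, in the units of the state.
- bot.read_state(): the state, without advancing time (a new reading comes with each control period).
- bot.get_image(name): name is "scene" or "top"; returns a dict with "pixels" (420x560x3 uint8, blue, green, red), "fx", "fy", "cx", "cy" (pixels), "T" (4x4, takes a point from camera to world coordinates). Camera axes: x right, y up, looking along -z (the intrinsics and any distortion apply to the point x, -y, -z); pixel columns grow to the right and rows downward; lengths in m; the calibration is good to about 2 mm. A picture is of the moment at which its call begins. There is no depth.
- bot.hand_in(): hands the job in; it is judged then, once.
The state is a dict: "t": time; "joints": joint angles; "joint_vel": joint speeds; "tau": joint torques, N m; "tool_pos": TCP position; "ee_rot": TCP orientation; "contact_force": force on the tool from outside, world axes, zero at the start; "ft_torque": the same for the moment, N m; "gripper_width": finger opening in m; "grip_force": force on a finger pad.
Only numpy, scipy, OpenCV 4.12 (cv2) and the standard library are available. Lean on these libraries where they do the work, as an engineer would, in place of code of your own. Each camera call takes 0.05 s, during which the arm holds its last target. There are 200 camera calls.

## Working session

There is one attempt and no reset: what is moved stays moved. The work goes in short steps, Python scripts to look and compute and a shell command to move; the robot and the scene stay as the last step left them, time stands still between calls to the robot, and variables do not carry over. Pictures are saved under pics/ and viewed, at most 10 in all, crops included, and the job is handed in when it is done.

```bash
mkdir -p pics; python3 - <<'E'
from workcell import bot
import cv2, numpy as np, json
for n in ("scene","top"):
    d=bot.get_image(n); cv2.imwrite(f"pics/{n}0.png",d["pixels"])
    print(n,d["fx"],d["fy"],d["cx"],d["cy"],np.round(d["T"],4).tolist(),[k for k in d])
s=bot.read_state();print(s)
E
```

```text
scene 387.8423378540573 387.8423378540573 282.0401701524943 209.5514574870447 [[-0.9057, 0.2204, -0.3621, 0.0872], [-0.4239, -0.4613, 0.7794, 0.8558], [0.0048, 0.8594, 0.5113, 0.6894], [0.0, 0.0, 0.0, 1.0]] ['pixels', 'fx', 'fy', 'cx', 'cy', 'T']
top 484.8202039951751 484.8202039951751 277.0823770598711 209.24565568368564 [[-0.0211, 0.9769, -0.2127, 0.2456], [-0.9998, -0.0208, 0.0038, -0.0524], [-0.0007, 0.2127, 0.9771, 1.4417], [0.0, 0.0, 0.0, 1.0]] ['pixels', 'fx', 'fy', 'cx', 'cy', 'T']
{'t': 0.1, 'joints': array([-1.34499633e+00,  1.50893076e-01,  1.43793892e+00,  6.68531838e-06,
        1.55378892e+00, -1.33979392e-01]), 'joint_vel': array([ 1.40392352e-03,  4.23091045e-06,  1.15676579e-03,  1.08221170e-04,
       -6.46040349e-04, -1.57935461e-03]), 'tau': array([ 7.85271521e-03, -7.14382052e+01, -5.71795964e+01,  8.80310267e-05,
        7.16851748e-03, -3.34461760e-06]), 'tool_pos': array([ 0.20238524, -0.53797705,  0.23077424]), 'ee_rot': array([[ 9.35974573e-01,  3.52067534e-01, -2.23698449e-04],
       [ 3.52067576e-01, -9.35974046e-01,  1.00365436e-03],
       [ 1.43978172e-04, -1.01815193e-03, -9.99999471e-01]]), 'contact_force': array([ 0.37328606, -0.2497235 , -0.3543978 ]), 'ft_torque': array([-0.0030991 ,  0.00889058, -0.01329274]), 'grip_force': 0.0, 'gripper_width': 0.08534060097749388}
```

View pics/scene0.png

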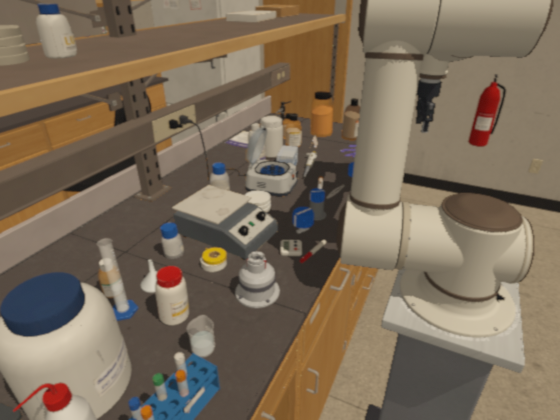

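View pics/top0.png

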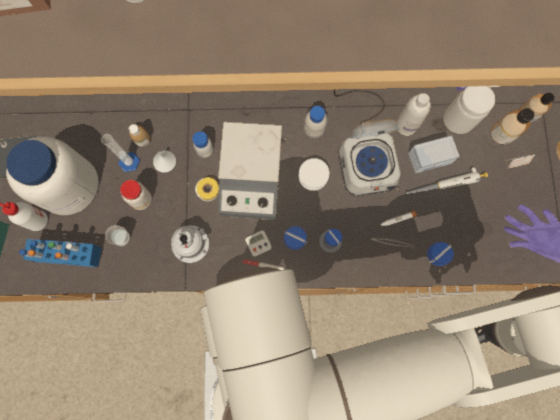

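The top view shows three blue caps with a white line, at (295,238), (333,239) and (440,255). The vessel is at (190,241), and the lookalikes (blue bottle caps at (317,115) and (202,140)) have no line. Next I'll make close crops and measure their sizes.

```bash
cat > h.py <<'E'
from workcell import bot
import cv2, numpy as np
def ray(d,u,v):
    r=np.array([(u-d["cx"])/d["fx"],-(v-d["cy"])/d["fy"],-1.0])
    return d["T"][:3,3], d["T"][:3,:3]@r
def onplane(d,u,v,z):
    o,r=ray(d,u,v); return o+r*(z-o[2])/r[2]
def proj(d,p):
    c=d["T"][:3,:3].T@(np.asarray(p)-d["T"][:3,3])
    return d["cx"]+d["fx"]*c[0]/-c[2], d["cy"]-d["fy"]*c[1]/-c[2]
E
python3 - <<'E'
from h import *
d=bot.get_image("top"); s=bot.get_image("scene")
hsv=cv2.cvtColor(d["pixels"],cv2.COLOR_BGR2HSV)
m=cv2.inRange(hsv,(100,120,60),(130,255,255))
cs,_=cv2.findContours(m,cv2.RETR_EXTERNAL,cv2.CHAIN_APPROX_NONE)
for c in cs:
    if cv2.contourArea(c)<80: continue
    (x,y),(w,h),a=cv2.minAreaRect(c); print("blue",round(x),round(y),round(w,1),round(h,1),cv2.contourArea(c),np.round(onplane(d,x,y,0.09)[:2],3))
a=cv2.resize(d["pixels"][215:275,165:460],None,fx=2.7,fy=2.7,interpolation=cv2.INTER_CUBIC)
b=cv2.resize(s["pixels"][130:310,200:385],None,fx=2.3,fy=2.3,interpolation=cv2.INTER_CUBIC)
o=np.zeros((a.shape[0]+b.shape[0],800,3),np.uint8); o[:a.shape[0],:a.shape[1]]=a; o[a.shape[0]:,:b.shape[1]]=b
cv2.imwrite("pics/c1.png",o); print(o.shape)
E
```

```text
blue 445 259 8.8 22.7 131.5 [ 0.389 -0.524]
blue 436 248 10.2 22.1 159.0 [ 0.418 -0.501]
blue 62 252 74.5 21.3 828.5 [0.429 0.548]
blue 292 243 20.1 8.9 121.0 [ 0.443 -0.099]
blue 298 231 18.8 7.2 94.5 [ 0.474 -0.115]
blue 130 163 15.2 18.0 109.5 [0.688 0.369]
blue 200 139 14.0 13.0 151.0 [0.756 0.166]
blue 318 114 15.0 13.0 149.5 [ 0.829 -0.184]
(576, 800, 3)
```

View pics/c1.png

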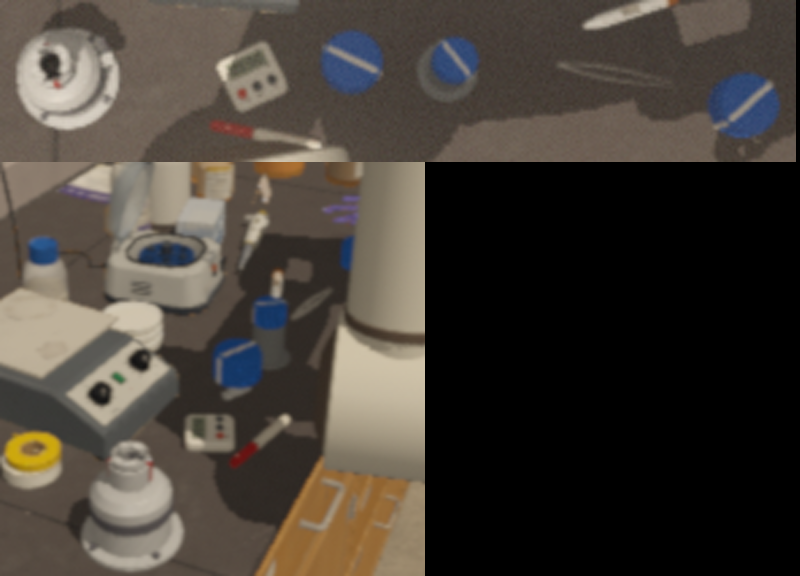

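```bash
python3 - <<'E'
from h import *
d=bot.get_image("top"); s=bot.get_image("scene")
def up(im,u,v,r,k): return cv2.resize(im[v-r:v+r,u-r:u+r],None,fx=k,fy=k,interpolation=cv2.INTER_NEAREST)
o=np.zeros((600,800,3),np.uint8)
for i,(im,u,v,r) in enumerate([(d["pixels"],186,241,22),(s["pixels"],257,265,22),(d["pixels"],333,239,14),(s["pixels"],318,200,16)]):
    k=300//(2*r); t=up(im,u,v,r,k); y,x=(i//2)*300,(i%2)*400; o[y:y+t.shape[0],x:x+t.shape[1]]=t
cv2.imwrite("pics/c2.png",o)
for n,D in (("top",d),("scene",s)):
    im=D["pixels"]; h=cv2.cvtColor(im,cv2.COLOR_BGR2HSV)
    b=im.astype(int)
    red=((b[...,2]-np.maximum(b[...,0],b[...,1]))>25)
    u0,v0=(186,241) if n=="top" else (257,265)
    for v in range(v0-22,v0+22):
        for u in range(u0-22,u0+22):
            if red[v,u]: print(n,"red",u,v,b[v,u])
    u0,v0=(333,239) if n=="top" else (318,200)
    w=b[v0-14:v0+14,u0-14:u0+14]
    bl=(w[...,0]-w[...,2]>40); ys,xs=np.nonzero(bl); print(n,"blue",bl.sum(),xs.min()+u0-14,xs.max()+u0-14,ys.min()+v0-14,ys.max()+v0-14)
E
```

```text
top red 185 244 [ 99 109 136]
top red 185 245 [ 99 108 168]
top red 186 245 [115 124 172]
top red 185 246 [ 98 108 176]
top red 186 246 [ 86  98 164]
top red 187 246 [118 126 164]
top red 185 247 [132 144 176]
top red 186 247 [116 125 166]
top red 187 247 [128 141 170]
top blue 172 325 341 229 245
scene red 247 259 [ 87  97 125]
scene red 263 260 [115 126 153]
scene red 264 260 [102 110 154]
scene red 265 260 [ 89  95 141]
scene red 266 260 [ 69  77 110]
scene red 263 261 [116 128 155]
scene red 264 261 [ 90 100 152]
scene red 265 261 [ 66  75 136]
scene red 266 261 [ 63  72 111]
scene red 264 262 [116 127 155]
scene red 265 262 [ 87  97 138]
scene red 266 262 [ 87  98 127]
scene red 265 263 [100 111 145]
scene red 265 264 [103 114 148]
scene red 265 265 [105 116 149]
scene red 265 266 [105 116 150]
scene red 265 267 [109 120 151]
scene blue 190 304 324 188 213
```

View pics/c2.png

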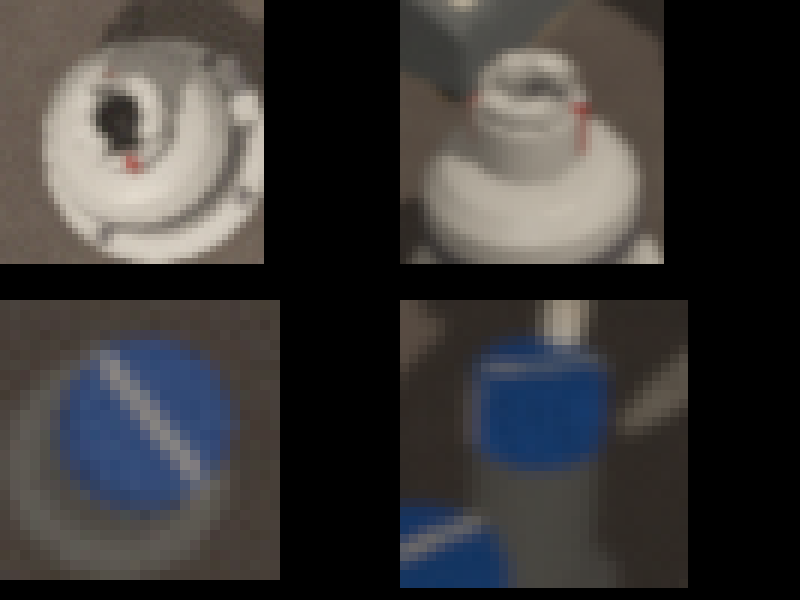

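```bash
python3 - <<'E'
from h import *
d=bot.get_image("top"); s=bot.get_image("scene"); 
for z in (0.107,0.112):
  for n,D,p,q in (("top",d,(185.7,245.),(182.2,231.8)),("scene",s,(265,260.5),(247.2,259.5))):
    a,b=onplane(D,*p,z)[:2],onplane(D,*q,z)[:2]; e=b-a
    print(n,z,np.round([a,b,(a+b)/2],4).tolist(),"len",np.linalg.norm(e),"ang",np.degrees(np.arctan2(e[1],e[0]))%180)
# cap line: PCA of whitish px inside the blue hull
for n,D,u0,v0,r in (("top",d,333,239,11),("scene",s,315,200,14)):
    w=D["pixels"][v0-r:v0+r,u0-r:u0+r].astype(int)
    bl=((w[...,0]-w[...,2])>40).astype(np.uint8)
    c,l,st,ce=cv2.connectedComponentsWithStats(bl)
    cs=np.argwhere(bl)[:,::-1]
    cs=cs if n=="top" else cs
    hull=cv2.convexHull(cs.astype(np.int32)); m=np.zeros_like(bl); cv2.fillConvexPoly(m,hull,1)
    (cx,cy),rad=cv2.minEnclosingCircle(hull)
    print(n,"hull circ",cx+u0-r,cy+v0-r,rad, cv2.contourArea(hull))
    if n=="top":
        sel=(m>0)&(bl==0); p=np.argwhere(sel)[:,::-1]+[u0-r,v0-r]
        wt=(255-(w[...,0]-w[...,2]))[sel]
        P=np.array([onplane(D,u,v,0.092)[:2] for u,v in p]); c0=P.mean(0)
        U,S,Vt=np.linalg.svd(P-c0); print(len(p),"line ctr",c0,"ang",np.degrees(np.arctan2(Vt[0,1],Vt[0,0]))%180,S)
        print("hull ctr on .092",onplane(D,cx+u0-r,cy+v0-r,0.092), "on .08",onplane(D,cx+u0-r,cy+v0-r,0.08))
# scene: cap column centre ~ project guess
for g in ([0.452,-0.2,0.092],[0.452,-0.2,0.06],[0.452,-0.2,0.0]): print(np.round(proj(s,g),1),np.round(proj(d,g),1))
# vessel foot
w=d["pixels"]; g=cv2.cvtColor(w,cv2.COLOR_BGR2GRAY); m=(g>130).astype(np.uint8)
n,l,st,ce=cv2.connectedComponentsWithStats(m); i=l[250,205] or l[240,176]; print(st[i],ce[i])
pts=np.argwhere(l==i)[:,::-1].astype(np.int32); (cx,cy),r=cv2.minEnclosingCircle(cv2.convexHull(pts)); print(cx,cy,r,onplane(d,cx,cy,0.005))
E
```

```text
top 0.107 [[0.44, 0.1979], [0.4773, 0.2083], [0.4587, 0.2031]] len 0.03876028799336395 ang 15.667879253381397
scene 0.107 [[0.435, 0.2027], [0.4755, 0.2177], [0.4553, 0.2102]] len 0.043228509202569806 ang 20.295358532857463
top 0.112 [[0.4393, 0.1969], [0.4765, 0.2074], [0.4579, 0.2022]] len 0.038615087772882944 ang 15.66787925338141
scene 0.112 [[0.432, 0.2083], [0.4722, 0.2232], [0.4521, 0.2157]] len 0.042857371844004996 ang 20.295358532857467
top hull circ 333.0 236.75 8.310484886169434 195.0
52 line ctr [ 0.45838727 -0.21471709] ang 38.85396711417158 [0.09002236 0.06217423]
hull ctr on .092 [ 0.45680981 -0.21335186  0.092     ] on .08 [ 0.45868767 -0.21478241  0.08      ]
scene hull circ 312.518518447876 202.4703712463379 14.883391380310059 365.0
[317.2 192.9] [328.3 238.5]
[316.7 201.5] [327.2 240.3]
[315.8 217. ] [325.2 243.3]
[171 228  38  35 864] [188.88310185 246.03009259]
189.5 243.35000610351562 19.258150100708008 [0.45959191 0.20575249 0.005     ]
```

The target is the smallest cap, on the sleeve at top (333,237). I put it at about (0.457,-0.213), with its line at about 38.5°. The vessel neck is at about (0.459,0.2045), with its slots at about 18°. I'll move above the cap first.

```bash
python3 -m jog '[{"slide":[29.4,-17.9,0],"twist":[0,0,0],"claw":0},{"slide":[29.4,-17.9,0],"twist":[0,0,0],"claw":0},{"slide":[29.4,-17.9,0],"twist":[0,0,0],"claw":0},{"slide":[29.4,-17.9,0],"twist":[0,0,0],"claw":0},{"slide":[29.4,-17.9,0],"twist":[0,0,0],"claw":0},{"slide":[29.4,-17.9,0],"twist":[0,0,0],"claw":0},{"slide":[29.4,-17.9,0],"twist":[0,0,0],"claw":0},{"slide":[29.4,-17.9,0],"twist":[0,0,0],"claw":0},{"slide":[29.4,-17.9,0],"twist":[0,0,0],"claw":0},{"slide":[29.4,-17.9,0],"twist":[0,0,0],"claw":0},{"slide":[29.4,-17.9,0],"twist":[0,0,0],"claw":0},{"slide":[29.4,-17.9,0],"twist":[0,0,0],"claw":0}]'
python3 -m jog '[{"slide":[0,0,5],"twist":[0,0,-8.4],"claw":0},{"slide":[0,0,5],"twist":[0,0,-8.4],"claw":0},{"slide":[0,0,5],"twist":[0,0,-8.4],"claw":0},{"slide":[0,0,5],"twist":[0,0,-8.4],"claw":0},{"slide":[0,0,5],"twist":[0,0,-8.4],"claw":0},{"slide":[0,0,5],"twist":[0,0,-8.4],"claw":0},{"slide":[0,0,5],"twist":[0,0,-8.4],"claw":0},{"slide":[0,0,5],"twist":[0,0,-8.4],"claw":0},{"slide":[0,0,5],"twist":[0,0,-8.4],"claw":0},{"slide":[0,0,5],"twist":[0,0,-8.4],"claw":0},{"slide":[0,0,5],"twist":[0,0,-8.4],"claw":0},{"slide":[0,0,5],"twist":[0,0,-8.4],"claw":0}]'
python3 -m jog '[{"slide":[0,0,5],"twist":[0,0,-8.4],"claw":0},{"slide":[0,0,5],"twist":[0,0,-8.4],"claw":0},{"slide":[0,0,5],"twist":[0,0,-8.4],"claw":0},{"slide":[0,0,5],"twist":[0,0,-8.4],"claw":0},{"slide":[0,0,0],"twist":[0,0,0],"claw":0}]'
cat >> h.py <<'E'
def st(goal=None,az=None):
    s=bot.read_state(); R=s["ee_rot"]; a=np.degrees(np.arctan2(R[1,0],R[0,0]))
    print("t",s["t"],"pos",np.round(s["tool_pos"],4),"az",round(a,1),"tilt",np.round(R[:2,2]*57.3,2),"j",np.round(s["joints"],2),"F",np.round(s["contact_force"],1),"M",np.round(s["ft_torque"],2),"w",round(s["gripper_width"],4),"g",round(s["grip_force"],1))
    if goal is not None: print("slide mm",np.round(R.T@(np.array(goal)-s["tool_pos"])*1000,1))
    if az is not None: print("twist z",round(-((az-a+180)%360-180),1))
E
python3 -c "
from h import *
st([.457,-.213,.057],155)"
```

```text
t: 1.6
tool_pos: [0.4577, -0.2116, 0.2314]
ee_rot: [[0.936, 0.352, 0.0], [0.352, -0.936, -0.0], [0.0, 0.0, -1.0]]
contact_force: [-0.5, 0.2, 0.1]
gripper_width: 0.0857
grip_force: 0.0
t: 2.8
tool_pos: [0.457, -0.2129, 0.1711]
ee_rot: [[-0.526, 0.85, -0.0], [0.85, 0.526, 0.0], [0.0, 0.0, -1.0]]
contact_force: [0.0, -0.3, 0.1]
gripper_width: 0.0854
grip_force: 0.0
t: 3.3
tool_pos: [0.4568, -0.2128, 0.1508]
ee_rot: [[-0.908, 0.42, -0.001], [0.42, 0.908, 0.001], [0.001, 0.0, -1.0]]
contact_force: [0.2, -0.2, 0.2]
gripper_width: 0.0851
grip_force: 0.0
t 3.3 pos [ 0.4568 -0.2128  0.1508] az 155.2 tilt [-0.04  0.03] j [-0.59  0.04  1.72  0.    1.38 -1.73] F [ 0.2 -0.2  0.2] M [-0.    0.   -0.07] w 0.0851 g 0.0
slide mm [-0.4 -0.1 93.8]
twist z 0.2
```

```bash
python3 -m jog '[{"slide":[0,0,20],"twist":[0,0,0],"claw":0},{"slide":[0,0,20],"twist":[0,0,0],"claw":0},{"slide":[0,0,20],"twist":[0,0,0],"claw":0},{"slide":[0,0,16],"twist":[0,0,0],"claw":0},{"slide":[0,0,12],"twist":[0,0,0],"claw":0},{"slide":[0,0,6],"twist":[0,0,0],"claw":0},{"slide":[0,0,0],"twist":[0,0,0],"claw":0}]' 50
python3 -m jog '[{"slide":[0,0,0],"twist":[0,0,0],"claw":70},{"slide":[0,0,0],"twist":[0,0,0],"claw":120},{"slide":[0,0,0],"twist":[0,0,0],"claw":200},{"slide":[0,0,0],"twist":[0,0,0],"claw":200},{"slide":[0,0,0],"twist":[0,0,0],"claw":200},{"slide":[0,0,0],"twist":[0,0,0],"claw":200}]' 50; python3 -c "
from h import *
st()"
```

```text
t: 4.0
tool_pos: [0.4569, -0.2128, 0.057]
ee_rot: [[-0.906, 0.424, -0.001], [0.424, 0.906, 0.0], [0.001, 0.0, -1.0]]
contact_force: [0.3, 0.1, -0.7]
gripper_width: 0.0856
grip_force: 0.0
t: 4.6
tool_pos: [0.4573, -0.2131, 0.0581]
ee_rot: [[-0.906, 0.423, 0.001], [0.423, 0.906, -0.001], [-0.001, -0.0, -1.0]]
contact_force: [-2.1, 0.9, 7.0]
gripper_width: 0.0436
grip_force: 50.3
t 4.6 pos [ 0.4573 -0.2131  0.0581] az 155.0 tilt [ 0.06 -0.03] j [-0.59  0.13  1.83  0.    1.18 -1.72] F [-2.1  0.9  7. ] M [ 0.24  0.25 -0.03] w 0.0436 g 50.3
```

```bash
python3 - <<'E'
from h import *
d=bot.get_image("top"); s=bot.get_image("scene")
o=np.zeros((400,800,3),np.uint8)
o[:,:400]=cv2.resize(d["pixels"][199:279,293:373],(400,400),interpolation=cv2.INTER_CUBIC)
o[:,400:]=cv2.resize(s["pixels"][155:235,275:355],(400,400),interpolation=cv2.INTER_CUBIC)
cv2.imwrite("pics/g1.png",o)
E
```

```text
(no output)
```

View pics/g1.png

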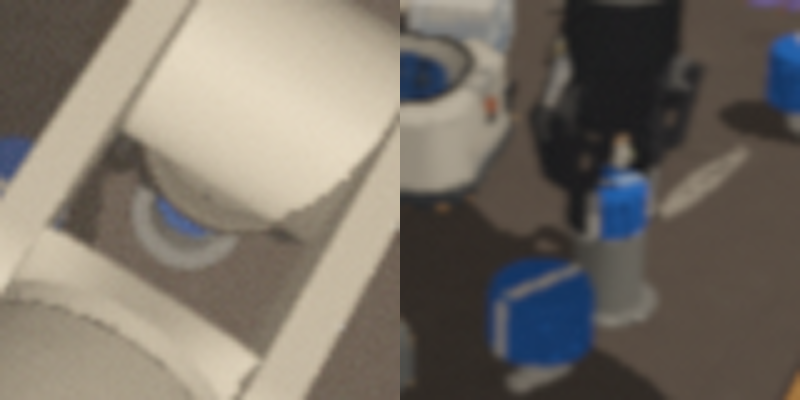

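```bash
python3 -m jog '[{"slide":[0,0,-2],"twist":[0,0,0],"claw":200},{"slide":[0,0,-6],"twist":[0,0,0],"claw":200},{"slide":[0,0,-12],"twist":[0,0,0],"claw":200},{"slide":[0,0,-15],"twist":[0,0,0],"claw":200},{"slide":[0,0,-15],"twist":[0,0,0],"claw":200},{"slide":[0,0,-20],"twist":[0,0,0],"claw":200},{"slide":[0,0,-20],"twist":[0,0,0],"claw":200},{"slide":[0,0,0],"twist":[0,0,0],"claw":200}]' 60
python3 - <<'E'
from h import *
st([.459,.2045,.147],134.5)
d=bot.get_image("top"); s=bot.get_image("scene")
o=np.zeros((400,800,3),np.uint8)
o[:,:400]=cv2.resize(d["pixels"][199:279,293:373],(400,400),interpolation=cv2.INTER_CUBIC)
o[:,400:]=cv2.resize(s["pixels"][125:225,265:365],(400,400),interpolation=cv2.INTER_CUBIC)
cv2.imwrite("pics/g2.png",o)
E
```

```text
t: 5.5
tool_pos: [0.458, -0.2135, 0.1507]
ee_rot: [[-0.906, 0.422, 0.004], [0.422, 0.906, -0.003], [-0.005, -0.001, -1.0]]
contact_force: [0.5, -0.1, -2.4]
gripper_width: 0.0438
grip_force: 61.2
t 5.5 pos [ 0.458  -0.2135  0.1507] az 155.0 tilt [ 0.22 -0.14] j [-0.59  0.04  1.72  0.    1.37 -1.72] F [ 0.5 -0.1 -2.4] M [ 0.   -0.02  0.01] w 0.0438 g 61.2
slide mm [175.7 379.3   2.6]
twist z 20.5
```

View pics/g2.png

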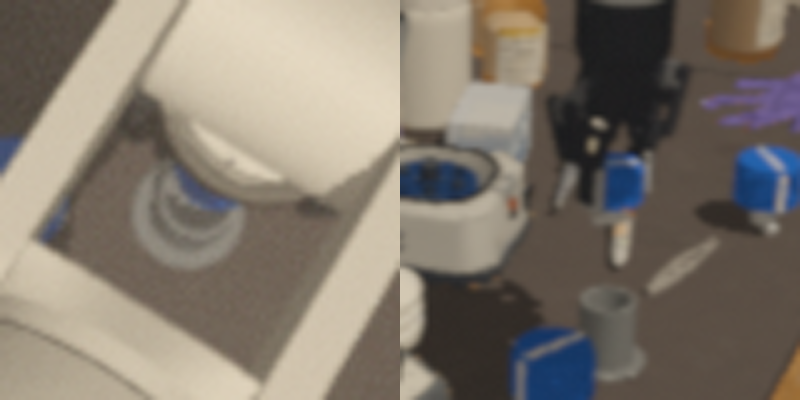

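```bash
python3 - <<'E'
from h import *
s=bot.get_image("scene"); im=s["pixels"].astype(int)
c=np.array([.4575,-.2133])
for dz in (0.138+.016,):
  for a in (20,30,38.5,45,55): print(a,np.round(proj(s,[*(c+.024*np.array([np.cos(np.radians(a)),np.sin(np.radians(a))])),dz+.0152]),1))
  print("ctr",np.round(proj(s,[*c,.169]),1))
for v in range(160,180,2): print(v,[f"{im[v,u,0]},{im[v,u,2]}" for u in range(302,330)])
E
```

```text
20 [310.7 169. ]
30 [310.8 169.6]
38.5 [311.1 170.1]
45 [311.4 170.4]
55 [312.  170.9]
ctr [318.3 169.4]
160 ['63,83', '51,64', '36,39', '29,29', '30,29', '30,28', '30,29', '30,30', '31,32', '40,46', '58,74', '69,87', '59,73', '39,43', '33,33', '35,40', '45,57', '59,77', '65,85', '60,78', '47,58', '35,38', '31,30', '31,31', '34,34', '39,40', '43,45', '48,55']
162 ['66,87', '56,73', '40,47', '32,32', '31,30', '30,29', '30,28', '31,30', '31,33', '51,68', '83,112', '86,117', '57,75', '34,36', '38,41', '53,61', '66,79', '70,85', '68,84', '57,71', '41,48', '31,32', '28,29', '33,35', '41,44', '49,53', '52,62', '61,77']
164 ['67,89', '63,82', '50,63', '36,41', '33,34', '31,30', '32,30', '31,30', '31,31', '32,33', '35,39', '35,39', '31,33', '39,31', '61,31', '83,35', '93,41', '95,46', '98,49', '106,55', '111,66', '105,72', '86,66', '67,64', '78,87', '86,98', '76,91', '69,89']
166 ['68,89', '64,85', '56,74', '54,67', '66,76', '72,78', '63,68', '47,51', '33,34', '32,31', '30,30', '31,31', '34,34', '52,47', '80,65', '98,73', '103,70', '104,67', '106,67', '120,72', '142,84', '156,88', '155,79', 
[... 973 characters left out ...]
41', '61,68', '81,88', '85,82', '92,55', '100,29', '104,23', '107,24', '113,24', '123,25', '127,27', '125,26', '128,36', '119,60', '93,81', '75,90', '70,91', '69,91']
176 ['61,78', '64,80', '82,100', '85,105', '73,94', '68,89', '67,88', '65,84', '59,73', '52,61', '52,58', '68,76', '83,91', '87,81', '97,52', '109,30', '118,26', '123,28', '125,29', '134,34', '135,40', '127,45', '117,59', '97,76', '77,86', '69,90', '69,90', '68,91']
178 ['54,71', '56,74', '63,82', '66,86', '66,87', '68,89', '68,90', '69,90', '69,90', '71,91', '75,93', '81,97', '85,99', '90,97', '99,95', '105,92', '111,91', '110,93', '109,103', '110,122', '101,130', '84,118', '73,98', '70,91', '69,90', '68,90', '68,90', '69,91']
```

```bash
python3 - <<'E'
from h import *
s=bot.get_image("scene"); im=s["pixels"].astype(int)
c=np.array([.4575,-.2133]); 
for z in (.0915,.1843):
 print("ctr",np.round(proj(s,[*c,z]),1))
 for a in (25,32,38.5,45,52):
  e=.022*np.array([np.cos(np.radians(a)),np.sin(np.radians(a))]); p,q=np.array(proj(s,[*(c+e),z])),np.array(proj(s,[*(c-e),z])); print(z,a,np.round([p,q],1).tolist(),"slope",round((q-p)[1]/(q-p)[0],3))
for v in range(162,169): print(v,[f"{im[v,u,0]},{im[v,u,2]}" for u in range(312,328)])
# top view neck rim ray etc
E
```

```text
ctr [317. 191.]
0.0915 25 [[310.3, 190.9], [323.7, 191.0]] slope 0.005
0.0915 32 [[310.4, 191.3], [323.6, 190.6]] slope -0.053
0.0915 38.5 [[310.6, 191.7], [323.4, 190.3]] slope -0.11
0.0915 45 [[310.9, 192.0], [323.1, 189.9]] slope -0.171
0.0915 52 [[311.3, 192.4], [322.7, 189.6]] slope -0.244
ctr [318.5 165. ]
0.1843 25 [[311.6, 165.0], [325.5, 165.0]] slope 0.005
0.1843 32 [[311.7, 165.3], [325.4, 164.7]] slope -0.046
0.1843 38.5 [[311.9, 165.6], [325.2, 164.4]] slope -0.096
0.1843 45 [[312.1, 166.0], [324.9, 164.1]] slope -0.15
0.1843 52 [[312.5, 166.3], [324.4, 163.7]] slope -0.214
162 ['71,98', '76,103', '52,67', '34,37', '37,41', '50,64', '63,82', '68,88', '67,87', '58,75', '44,55', '34,37', '31,32', '30,30', '35,37', '42,45']
163 ['51,67', '52,69', '40,48', '33,34', '42,42', '60,62', '73,77', '76,82', '73,78', '64,65', '49,42', '37,31', '31,30', '35,37', '49,55', '59,66']
164 ['35,38', '37,40', '33,34', '34,31', '51,33', '75,41', '90,49', '93,51', '93,52', '98,47', '99,44', '89,49', '68,48', '53,54', '68,77', '80,92']
165 ['32,32', '31,31', '32,31', '41,32', '66,40', '89,49', '99,51', '101,53', '108,57', '128,61', '146,77', '145,92', '124,90', '94,81', '85,93', '91,103']
166 ['31,31', '31,30', '32,31', '47,37', '76,55', '97,71', '103,77', '104,79', '108,84', '122,85', '144,98', '156,110', '151,108', '130,98', '104,100', '93,103']
167 ['31,30', '32,33', '39,38', '54,43', '79,47', '96,51', '101,53', '102,55', '103,57', '106,57', '117,65', '129,73', '139,73', '136,80', '116,98', '97,105']
168 ['32,32', '41,43', '55,60', '69,68', '83,59', '96,37', '101,26', '102,26', '102,26', '102,27', '103,27', '107,30', '117,35', '124,60', '119,97', '101,107']
```

```bash
python3 -m jog '[{"slide":[8,16,-15],"twist":[0,0,0],"claw":200},{"slide":[14,30,-15],"twist":[0,0,0],"claw":200},{"slide":[16,35,0],"twist":[0,0,0],"claw":200},{"slide":[16,35,0],"twist":[0,0,0],"claw":200},{"slide":[16,35,0],"twist":[0,0,0],"claw":200},{"slide":[16,35,0],"twist":[0,0,0],"claw":200},{"slide":[16,35,0],"twist":[0,0,0],"claw":200},{"slide":[16,35,0],"twist":[0,0,0],"claw":200},{"slide":[16,35,0],"twist":[0,0,0],"claw":200},{"slide":[16,35,0],"twist":[0,0,0],"claw":200},{"slide":[16,35,0],"twist":[0,0,0],"claw":200},{"slide":[9,18,0],"twist":[0,0,0],"claw":200}]' 60
python3 -m jog '[{"slide":[0,0,0],"twist":[0,0,6.5],"claw":200},{"slide":[0,0,0],"twist":[0,0,6.5],"claw":200},{"slide":[0,0,0],"twist":[0,0,6],"claw":200},{"slide":[0,0,0],"twist":[0,0,0],"claw":200},{"slide":[0,0,0],"twist":[0,0,0],"claw":200}]'
python3 - <<'E'
from h import *
st([.459,.2045,.147],134.5)
d=bot.get_image("top"); s=bot.get_image("scene")
o=np.zeros((400,800,3),np.uint8)
o[:,:400]=cv2.resize(d["pixels"][195:275,145:225],(400,400),interpolation=cv2.INTER_CUBIC)
o[:,400:]=cv2.resize(s["pixels"][200:300,207:307],(400,400),interpolation=cv2.INTER_CUBIC)
cv2.imwrite("pics/g3.png",o)
E
```

```text
t: 6.9
tool_pos: [0.4578, 0.207, 0.1763]
ee_rot: [[-0.907, 0.421, -0.002], [0.421, 0.907, 0.0], [0.001, -0.001, -1.0]]
contact_force: [-0.5, -1.0, -1.6]
gripper_width: 0.0438
grip_force: 61.4
t: 7.4
tool_pos: [0.4583, 0.2045, 0.1767]
ee_rot: [[-0.722, 0.692, -0.001], [0.692, 0.722, -0.0], [0.001, -0.001, -1.0]]
contact_force: [-0.3, 0.4, -1.1]
gripper_width: 0.0437
grip_force: 61.5
t 7.4 pos [0.4583 0.2045 0.1767] az 136.2 tilt [-0.06 -0.01] j [ 0.27  0.02  1.69  0.    1.43 -0.54] F [-0.3  0.4 -1.1] M [ 0.   -0.02 -0.  ] w 0.0437 g 61.5
slide mm [-0.5  0.5 29.7]
twist z 1.7
```

View pics/g3.png

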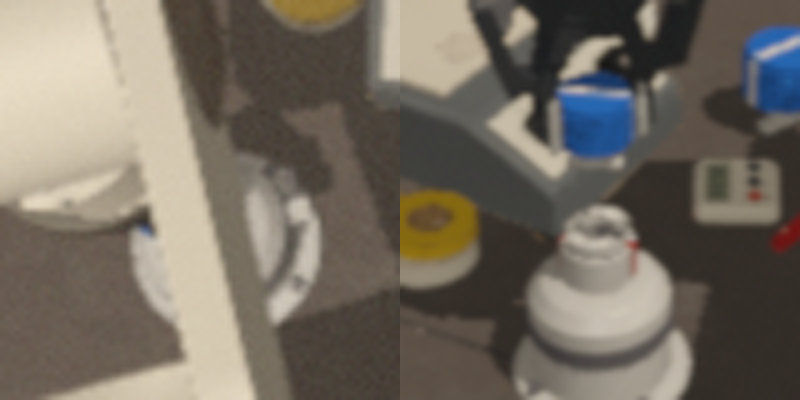

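```bash
python3 - <<'E'
from h import *
s=bot.get_image("scene"); im=s["pixels"].astype(int)
w=(im.min(2)>130); ys,xs=np.nonzero(w[216:228,244:270]); 
R=im[...,2]
pts=[]
for u in range(248,265):
    col=R[217:229,u].astype(float); col=np.clip(col-90,0,None); v=(col*np.arange(217,229)).sum()/col.sum(); pts.append((u,v)); 
pts=np.array(pts); k=np.polyfit(pts[:,0],pts[:,1],1); print(np.round(pts[:,1],1),k[0])
a,b=[onplane(s,u,np.polyval(k,u),.2105) for u in (248,264)]; e=b-a; print("line ang",np.degrees(np.arctan2(e[1],e[0]))%180)
b_=(im[...,0]-im[...,2]>40); ys,xs=np.nonzero(b_[215:245,240:272]); print("blue u",xs.min()+240,xs.max()+240,"v",ys.min()+215,ys.max()+215)
print("line mid",onplane(s,(246.8+265.3)/2,np.polyval(k,256),.2105)[:2], "pred ctr px",proj(s,[.4583,.2045,.2105]))
E
```

```text
[219.1 219.1 219.3 219.6 219.8 219.8 219.6 220.1 222.3 222.6 222.7 222.8
 222.9 223.  223.  223.1 223.2] 0.31618425571539677
line ang 175.7437285137382
blue u 246 265 v 218 238
line mid [0.45778832 0.19930531] pred ctr px (np.float64(254.77123254882125), np.float64(222.3546245661779))
```

```bash
python3 - <<'E'
from h import *
s=bot.get_image("scene"); im=s["pixels"].astype(int)
for v in range(218,228): print(v,[f"{im[v,u,2]}" for u in range(246,268)])
for sl in (.06,.08,.1,.12,.14,.16):
    a=onplane(s,248,222.5-8*sl,.2105);b=onplane(s,264,222.5+8*sl,.2105);e=b-a
    a=onplane(s,248,260-8*sl,.105);b=onplane(s,264,260+8*sl,.105);f=b-a
    print(sl,*[round(np.degrees(np.arctan2(x[1],x[0]))%180,1) for x in (e,f)])
b=im; print([ (u,v,b[v,u].tolist()) for v in range(255,262) for u in (246,247,248)])
print([ (u,v,b[v,u].tolist()) for v in range(257,263) for u in (264,265,266)])
E
```

```text
218 ['81', '142', '175', '183', '180', '161', '132', '113', '99', '79', '48', '29', '31', '38', '37', '33', '34', '35', '30', '31', '31', '33']
219 ['82', '135', '151', '133', '118', '96', '62', '42', '37', '31', '26', '22', '26', '29', '30', '31', '35', '33', '30', '33', '42', '46']
220 ['63', '92', '94', '71', '55', '50', '43', '37', '33', '30', '27', '25', '26', '24', '24', '27', '29', '27', '28', '43', '66', '75']
221 ['77', '100', '109', '111', '117', '123', '123', '113', '106', '98', '73', '59', '58', '53', '48', '44', '40', '38', '34', '47', '79', '96']
222 ['93', '128', '147', '157', '166', '175', '176', '165', '158', '149', '117', '102', '103', '101', '103', '104', '104', '100', '80', '61', '84', '102']
223 ['72', '92', '106', '112', '121', '128', '130', '123', '122', '118', '103', '105', '114', '122', '133', '144', '148', '144', '117', '78', '89', '109']
224 ['82', '60', '50', '50', '53', '56', '57', '58', '61', '63', '63', '70', '78', '84', '94', '103', '107', '105', '94', '82', '101', '123']
225 ['117', '72', '42', '38', '40', '39', '38', '39', '40', '40', '41', '42', '43
[... 800 characters left out ...]
129]), (248, 259, [129, 141, 160]), (246, 260, [63, 71, 90]), (247, 260, [100, 111, 129]), (248, 260, [124, 136, 149]), (246, 261, [62, 69, 84]), (247, 261, [92, 103, 115]), (248, 261, [108, 119, 127])]
[(264, 257, [114, 126, 133]), (265, 257, [80, 89, 96]), (266, 257, [48, 54, 60]), (264, 258, [132, 143, 150]), (265, 258, [108, 116, 123]), (266, 258, [64, 70, 76]), (264, 259, [144, 153, 167]), (265, 259, [129, 136, 149]), (266, 259, [79, 84, 96]), (264, 260, [108, 117, 162]), (265, 260, [91, 96, 144]), (266, 260, [58, 62, 98]), (264, 261, [96, 106, 160]), (265, 261, [67, 75, 139]), (266, 261, [50, 56, 101]), (264, 262, [123, 135, 163]), (265, 262, [91, 101, 143]), (266, 262, [84, 94, 125])]
```

```bash
cat > chk.py <<'E'
import sys
from workcell import bot
s=bot.read_state(); f=s["contact_force"]; print("z %.4f"%s["tool_pos"][2],f.round(1),s["ft_torque"].round(2)); sys.exit(f[2]>float(sys.argv[1]) or max(abs(f[:2]))>8)
E
J="python3 -m jog"; C="python3 chk.py 3"
python3 -m jog '[{"slide":[-0.4,1,10],"twist":[0,0,0],"claw":200},{"slide":[0,0,12],"twist":[0,0,0],"claw":200},{"slide":[0,0,9],"twist":[0,0,0],"claw":200},{"slide":[0,0,4],"twist":[0,0,0],"claw":200},{"slide":[0,0,1],"twist":[0,0,0],"claw":200},{"slide":[0,0,0],"twist":[0,0,0],"claw":200}]' >/dev/null; $C &&
python3 -m jog '[{"slide":[0,0,1],"twist":[0,0,0],"claw":200},{"slide":[0,0,1],"twist":[0,0,0],"claw":200}]' >/dev/null && $C &&
python3 -m jog '[{"slide":[0,0,1],"twist":[0,0,0],"claw":200},{"slide":[0,0,1],"twist":[0,0,0],"claw":200}]' >/dev/null && $C &&
python3 -m jog '[{"slide":[0,0,1],"twist":[0,0,0],"claw":200},{"slide":[0,0,1],"twist":[0,0,0],"claw":200}]' >/dev/null && $C &&
python3 -m jog '[{"slide":[0,0,1],"twist":[0,0,0],"claw":200},{"slide":[0,0,1],"twist":[0,0,0],"claw":200}]' >/dev/null && $C &&
python3 -m jog '[{"slide":[0,0,1],"twist":[0,0,0],"claw":200},{"slide":[0,0,1],"twist":[0,0,0],"claw":200}]' >/dev/null && $C &&
python3 -m jog '[{"slide":[0,0,1],"twist":[0,0,0],"claw":200},{"slide":[0,0,1],"twist":[0,0,0],"claw":200}]' >/dev/null && $C
python3 -c "
from h import *
st()"
```

```text
z 0.1413 [ 0.3 -1.1 -1.6] [ 0.05 -0.01 -0.  ]
t 8.2 pos [0.4595 0.205  0.1413] az 136.0 tilt [-0.01  0.  ] j [ 0.27  0.05  1.73  0.    1.36 -0.54] F [ 0.3 -1.1 -1.6] M [ 0.05 -0.01 -0.  ] w 0.0439 g 61.5False
```

```bash
sed -i 's/sys.exit(\(.*\))$/sys.exit(int(\1))/' chk.py; C="python3 chk.py 3"
python3 -m jog '[{"slide":[0,0,1],"twist":[0,0,0],"claw":200},{"slide":[0,0,1],"twist":[0,0,0],"claw":200}]' >/dev/null && $C &&
python3 -m jog '[{"slide":[0,0,1],"twist":[0,0,0],"claw":200},{"slide":[0,0,1],"twist":[0,0,0],"claw":200}]' >/dev/null && $C &&
python3 -m jog '[{"slide":[0,0,1],"twist":[0,0,0],"claw":200},{"slide":[0,0,1],"twist":[0,0,0],"claw":200}]' >/dev/null && $C &&
python3 -m jog '[{"slide":[0,0,1],"twist":[0,0,0],"claw":200},{"slide":[0,0,1],"twist":[0,0,0],"claw":200}]' >/dev/null && $C &&
python3 -m jog '[{"slide":[0,0,1],"twist":[0,0,0],"claw":200},{"slide":[0,0,1],"twist":[0,0,0],"claw":200}]' >/dev/null && $C &&
python3 -m jog '[{"slide":[0,0,1],"twist":[0,0,0],"claw":200},{"slide":[0,0,1],"twist":[0,0,0],"claw":200}]' >/dev/null && $C &&
python3 -m jog '[{"slide":[0,0,1],"twist":[0,0,0],"claw":200},{"slide":[0,0,1],"twist":[0,0,0],"claw":200}]' >/dev/null && $C &&
python3 -m jog '[{"slide":[0,0,1],"twist":[0,0,0],"claw":200},{"slide":[0,0,1],"twist":[0,0,0],"claw":200}]' >/dev/null && $C
python3 -c "
from h import *
st()"
```

```text
z 0.1396 [ 0.   0.2 -1.4] [ 0.06  0.02 -0.01]
z 0.1373 [ 0.   0.8 -1.4] [ 0.    0.02 -0.  ]
z 0.1353 [ 0.3  0.8 -1.8] [ 0.02 -0.03  0.04]
z 0.1333 [-0.1  1.3 -2.6] [ 0.02  0.02 -0.  ]
z 0.1313 [ 0.3 -0.4 -2.3] [ 0.   -0.03  0.06]
z 0.1293 [-0.2  0.7 -1.2] [-0.01 -0.01 -0.05]
z 0.1272 [ 0.3  1.  -1.6] [-0.06 -0.03 -0.02]
z 0.1252 [ 1.6  0.5 -1.6] [-0.02 -0.04  0.03]
t 9.8 pos [0.4594 0.205  0.1252] az 136.0 tilt [-0.    0.01] j [ 0.27  0.06  1.75  0.    1.33 -0.54] F [ 1.6  0.5 -1.6] M [-0.02 -0.04  0.03] w 0.0436 g 61.5
```

```bash
C="python3 chk.py 3"
python3 -m jog '[{"slide":[0,0,1],"twist":[0,0,0],"claw":200},{"slide":[0,0,0.5],"twist":[0,0,0],"claw":200}]' >/dev/null && $C &&
python3 -m jog '[{"slide":[0,0,1],"twist":[0,0,0],"claw":200},{"slide":[0,0,0.5],"twist":[0,0,0],"claw":200}]' >/dev/null && $C &&
python3 -m jog '[{"slide":[0,0,1],"twist":[0,0,0],"claw":200},{"slide":[0,0,0.5],"twist":[0,0,0],"claw":200}]' >/dev/null && $C &&
python3 -m jog '[{"slide":[0,0,1],"twist":[0,0,0],"claw":200},{"slide":[0,0,0.5],"twist":[0,0,0],"claw":200}]' >/dev/null && $C &&
python3 -m jog '[{"slide":[0,0,1],"twist":[0,0,0],"claw":200},{"slide":[0,0,0.5],"twist":[0,0,0],"claw":200}]' >/dev/null && $C &&
python3 -m jog '[{"slide":[0,0,1],"twist":[0,0,0],"claw":200},{"slide":[0,0,0.5],"twist":[0,0,0],"claw":200}]' >/dev/null && $C &&
python3 -m jog '[{"slide":[0,0,1],"twist":[0,0,0],"claw":200},{"slide":[0,0,0.5],"twist":[0,0,0],"claw":200}]' >/dev/null && $C &&
python3 -m jog '[{"slide":[0,0,1],"twist":[0,0,0],"claw":200},{"slide":[0,0,0.5],"twist":[0,0,0],"claw":200}]' >/dev/null && $C
python3 -c "
from h import *
st()"
```

```text
z 0.1237 [ 0.4  0.9 -1.3] [ 0.   -0.02  0.03]
z 0.1223 [-0.2 -0.8 -1.4] [ 0.03 -0.02  0.04]
z 0.1207 [-0.4 -0.2 -1.9] [ 0. -0.  0.]
z 0.1196 [-2.1 -1.   7.8] [-0.16  0.38 -0.01]
t 10.6 pos [0.4596 0.205  0.1196] az 136.0 tilt [0.03 0.01] j [ 0.27  0.07  1.76  0.    1.31 -0.54] F [-2.1 -1.   7.8] M [-0.16  0.38 -0.01] w 0.0438 g 61.6
```

```bash
C="python3 chk.py 13"
python3 -m jog '[{"slide":[0,0,0.3],"twist":[0,0,0],"claw":200},{"slide":[0,0,0],"twist":[0,0,0],"claw":200}]' >/dev/null && $C &&
python3 -m jog '[{"slide":[0,0,0.3],"twist":[0,0,0],"claw":200},{"slide":[0,0,0],"twist":[0,0,0],"claw":200}]' >/dev/null ; $C
python3 -c "
from h import *
st()"
```

```text
z 0.1196 [-1.6 -1.1  7.4] [-0.2   0.46  0.03]
z 0.1194 [-3.5 -1.9  9.9] [-0.25  0.54  0.02]
t 11.0 pos [0.4596 0.205  0.1194] az 136.0 tilt [0.04 0.01] j [ 0.27  0.07  1.76  0.    1.31 -0.54] F [-3.5 -1.9  9.9] M [-0.25  0.54  0.02] w 0.0438 g 61.9
```

```bash
C="python3 chk.py 13"
python3 -m jog '[{"slide":[0.3,-0.9,0],"twist":[0,0,0],"claw":200},{"slide":[0,0,0],"twist":[0,0,0],"claw":200}]' >/dev/null && $C &&
python3 -m jog '[{"slide":[0,0,0.3],"twist":[0,0,0],"claw":200},{"slide":[0,0,0],"twist":[0,0,0],"claw":200}]' >/dev/null ; $C
python3 -c "
from h import *
st()"
```

```text
z 0.1196 [1.  0.9 7.9] [ 0.1  -0.1   0.09]
z 0.1194 [-1.2  0.5  9.1] [ 0.1   0.08 -0.02]
t 11.4 pos [0.4593 0.2048 0.1194] az 136.0 tilt [0.12 0.04] j [ 0.27  0.07  1.76  0.    1.31 -0.54] F [-1.2  0.5  9.1] M [ 0.1   0.08 -0.02] w 0.0433 g 62.0
```

```bash
C="python3 chk.py 12"
python3 -m jog '[{"slide":[0,0,0.3],"twist":[0,0,0],"claw":200},{"slide":[0,0,0],"twist":[0,0,0],"claw":200}]' >/dev/null ; $C &&
python3 -m jog '[{"slide":[0,0,0.3],"twist":[0,0,0],"claw":200},{"slide":[0,0,0],"twist":[0,0,0],"claw":200}]' >/dev/null ; $C &&
python3 -m jog '[{"slide":[0,0,0.3],"twist":[0,0,0],"claw":200},{"slide":[0,0,0],"twist":[0,0,0],"claw":200}]' >/dev/null ; $C
```

```text
z 0.1192 [-1.2 -0.7 12.1] [0.02 0.19 0.02]
z 0.1192 [-1.2 -0.7 12.1] [0.02 0.19 0.02]
z 0.1192 [-1.2 -0.7 12.1] [0.02 0.19 0.02]
```

```bash
C="python3 chk.py 17"
python3 -m jog '[{"slide":[0,0,0],"twist":[0,0,2],"claw":200},{"slide":[0,0,0],"twist":[0,0,2],"claw":200}]' >/dev/null ; $C &&
python3 -m jog '[{"slide":[0,0,0],"twist":[0,0,2],"claw":200},{"slide":[0,0,0],"twist":[0,0,2],"claw":200}]' >/dev/null ; $C &&
python3 -m jog '[{"slide":[0,0,0],"twist":[0,0,2],"claw":200},{"slide":[0,0,0],"twist":[0,0,2],"claw":200}]' >/dev/null ; $C; python3 -c "
from h import *
st()"
```

```text
z 0.1192 [-0.7  0.2 10.7] [-0.03  0.14 -0.01]
z 0.1193 [-0.3 -0.2 11.1] [-0.02  0.02 -0.04]
z 0.1192 [ 0.6 -0.5 11.5] [-0.06 -0.01  0.05]
t 12.2 pos [0.4594 0.2048 0.1192] az 123.9 tilt [0.13 0.04] j [ 0.27  0.07  1.76  0.    1.31 -0.33] F [ 0.6 -0.5 11.5] M [-0.06 -0.01  0.05] w 0.0435 g 62.0
```

```bash
C="python3 chk.py 17"
t3(){ $C; }
python3 -m jog '[{"slide":[0,0,0],"twist":[0,0,3],"claw":200},{"slide":[0,0,0],"twist":[0,0,3],"claw":200}]' >/dev/null ; $C &&
python3 -m jog '[{"slide":[0,0,0],"twist":[0,0,3],"claw":200},{"slide":[0,0,0],"twist":[0,0,3],"claw":200}]' >/dev/null ; $C &&
python3 -m jog '[{"slide":[0,0,0],"twist":[0,0,3],"claw":200},{"slide":[0,0,0],"twist":[0,0,3],"claw":200}]' >/dev/null ; $C &&
python3 -m jog '[{"slide":[0,0,0],"twist":[0,0,3],"claw":200},{"slide":[0,0,0],"twist":[0,0,3],"claw":200}]' >/dev/null ; $C &&
python3 -m jog '[{"slide":[0,0,0],"twist":[0,0,3],"claw":200},{"slide":[0,0,0],"twist":[0,0,3],"claw":200}]' >/dev/null ; $C &&
python3 -m jog '[{"slide":[0,0,0],"twist":[0,0,3],"claw":200},{"slide":[0,0,0],"twist":[0,0,3],"claw":200}]' >/dev/null ; $C ; python3 -c "
from h import *
st()"
```

```text
z 0.1192 [ 0.8  0.1 11.1] [-0.04 -0.01  0.01]
z 0.1193 [-0.  -0.4 11. ] [-0.    0.04  0.04]
z 0.1193 [ 0.6 -0.2 11.4] [-0.07  0.04  0.02]
z 0.1192 [ 0.5  0.8 10.1] [-0.08 -0.08  0.01]
z 0.1192 [-0. -1. 12.] [ 0.01  0.04 -0.05]
z 0.1192 [ 0.  -0.6 10.5] [-0.02  0.05  0.01]
t 13.4 pos [0.4593 0.2048 0.1192] az 87.9 tilt [0.13 0.04] j [0.27 0.07 1.76 0.   1.31 0.3 ] F [ 0.  -0.6 10.5] M [-0.02  0.05  0.01] w 0.0437 g 62.1
```

```bash
C="python3 chk.py 17"
for i in 1; do
python3 -m jog '[{"slide":[0,0,0],"twist":[0,0,2.5],"claw":200}]' >/dev/null ; $C
python3 -m jog '[{"slide":[0,0,0],"twist":[0,0,2.5],"claw":200}]' >/dev/null ; $C
python3 -m jog '[{"slide":[0,0,0],"twist":[0,0,2.5],"claw":200}]' >/dev/null ; $C
python3 -m jog '[{"slide":[0,0,0],"twist":[0,0,2.5],"claw":200}]' >/dev/null ; $C
python3 -m jog '[{"slide":[0,0,0],"twist":[0,0,2.5],"claw":200}]' >/dev/null ; $C
python3 -m jog '[{"slide":[0,0,0],"twist":[0,0,2.5],"claw":200}]' >/dev/null ; $C
python3 -m jog '[{"slide":[0,0,0],"twist":[0,0,2.5],"claw":200}]' >/dev/null ; $C
python3 -m jog '[{"slide":[0,0,0],"twist":[0,0,2.5],"claw":200}]' >/dev/null ; $C
done; python3 -c "
from h import *
st()"
```

```text
z 0.1193 [ 0.5 -0.5 11.1] [-0.02  0.02 -0.06]
z 0.1192 [-0.7 -0.6 12.1] [-0.02  0.03 -0.03]
z 0.1192 [ 0.2  0.4 11.6] [ 0.02 -0.04  0.06]
z 0.1193 [ 2.3  1.2 10.8] [ 0.09 -0.34  0.09]
z 0.1193 [4.6 2.  8.9] [ 0.28 -0.86  0.12]
z 0.1194 [6.1 2.4 6.9] [ 0.39 -1.27  0.24]
z 0.1194 [6.  1.6 8. ] [ 0.4  -1.26  0.15]
z 0.1194 [7.6 1.6 6.3] [ 0.35 -1.31  0.26]
t 14.2 pos [0.4601 0.205  0.1194] az 67.9 tilt [0.24 0.07] j [0.27 0.07 1.76 0.   1.31 0.65] F [7.6 1.6 6.3] M [ 0.35 -1.31  0.26] w 0.0438 g 62.0
```

```bash
sed -i 's/"z %.4f"%s\["tool_pos"\]\[2\]/"az %.1f z %.4f"%(__import__("numpy").degrees(__import__("math").atan2(s["ee_rot"][1,0],s["ee_rot"][0,0])),s["tool_pos"][2])/' chk.py; C="python3 chk.py 17"
python3 -m jog '[{"slide":[0.4,0.6,0],"twist":[0,0,2.5],"claw":200}]' >/dev/null ; $C
python3 -m jog '[{"slide":[0,0,0],"twist":[0,0,2.5],"claw":200}]' >/dev/null ; $C
python3 -m jog '[{"slide":[0,0,0],"twist":[0,0,2.5],"claw":200}]' >/dev/null ; $C
python3 -m jog '[{"slide":[0,0,0],"twist":[0,0,2.5],"claw":200}]' >/dev/null ; $C
python3 -m jog '[{"slide":[0,0,0],"twist":[0,0,2.5],"claw":200}]' >/dev/null ; $C
python3 -m jog '[{"slide":[0,0,0],"twist":[0,0,2.5],"claw":200}]' >/dev/null ; $C
python3 -m jog '[{"slide":[0,0,0],"twist":[0,0,2.5],"claw":200}]' >/dev/null ; $C
python3 -m jog '[{"slide":[0,0,0],"twist":[0,0,2.5],"claw":200}]' >/dev/null ; $C
python3 -m jog '[{"slide":[0,0,0],"twist":[0,0,2.5],"claw":200}]' >/dev/null ; $C
python3 -m jog '[{"slide":[0,0,0],"twist":[0,0,2.5],"claw":200}]' >/dev/null ; $C
python3 -m jog '[{"slide":[0,0,0],"twist":[0,0,2.5],"claw":200}]' >/dev/null ; $C
python3 -m jog '[{"slide":[0,0,0],"twist":[0,0,2.5],"claw":200}]' >/dev/null ; $C
python3 -c "
from h import *
st()"
```

```text
az 65.4 z 0.1193 [ 1.3  1.1 11.5] [ 0.18 -0.17  0.34]
az 62.9 z 0.1193 [3.5 1.  9.6] [ 0.18 -0.56  0.19]
az 60.4 z 0.1193 [4.2 1.4 9.6] [ 0.17 -0.69  0.18]
az 57.9 z 0.1193 [3.4 0.4 9.4] [ 0.14 -0.73  0.27]
az 55.4 z 0.1194 [ 4.3 -0.5  8.9] [ 0.12 -0.81  0.19]
az 52.9 z 0.1193 [3.9 0.2 8.5] [-0.02 -0.83  0.17]
az 50.4 z 0.1193 [ 5.  -0.5  8.5] [-0.   -0.83  0.16]
az 47.9 z 0.1194 [ 5.8 -0.   8.8] [-0.08 -0.9   0.12]
az 45.4 z 0.1194 [ 4.5 -0.5  9.6] [-0.06 -0.93  0.13]
az 42.9 z 0.1194 [5.7 0.  8.9] [-0.11 -1.02  0.18]
az 40.4 z 0.1194 [ 4.9 -1.6  7.8] [-0.15 -1.    0.18]
az 37.9 z 0.1194 [ 5.  -2.3  9.1] [-0.26 -1.06  0.24]
t 15.4 pos [0.4607 0.2048 0.1194] az 37.9 tilt [0.22 0.03] j [ 0.27  0.07  1.76 -0.    1.31  1.17] F [ 5.  -2.3  9.1] M [-0.26 -1.06  0.24] w 0.0436 g 62.2
```

```bash
C="python3 chk.py 17"
python3 -m jog '[{"slide":[0.3,0.4,0],"twist":[0,0,3],"claw":200}]' >/dev/null ; $C
python3 -m jog '[{"slide":[0,0,0],"twist":[0,0,3],"claw":200}]' >/dev/null ; $C
python3 -m jog '[{"slide":[0,0,0],"twist":[0,0,3],"claw":200}]' >/dev/null ; $C
python3 -m jog '[{"slide":[0,0,0],"twist":[0,0,3],"claw":200}]' >/dev/null ; $C
python3 -m jog '[{"slide":[0,0,0],"twist":[0,0,3],"claw":200}]' >/dev/null ; $C
python3 -m jog '[{"slide":[0,0,0],"twist":[0,0,3],"claw":200}]' >/dev/null ; $C
python3 -m jog '[{"slide":[0,0,0],"twist":[0,0,3],"claw":200}]' >/dev/null ; $C
python3 -m jog '[{"slide":[0,0,0],"twist":[0,0,3],"claw":200}]' >/dev/null ; $C
python3 -m jog '[{"slide":[0,0,0],"twist":[0,0,3],"claw":200}]' >/dev/null ; $C
python3 -m jog '[{"slide":[0,0,0],"twist":[0,0,3],"claw":200}]' >/dev/null ; $C
python3 -m jog '[{"slide":[0,0,0],"twist":[0,0,3],"claw":200}]' >/dev/null ; $C
python3 -m jog '[{"slide":[0,0,0],"twist":[0,0,3],"claw":200}]' >/dev/null ; $C
python3 -m jog '[{"slide":[0,0,0],"twist":[0,0,3],"claw":200}]' >/dev/null ; $C
python3 -m jog '[{"slide":[0,0,0],"twist":[0,0,3],"claw":200}]' >/dev/null ; $C
python3 -m jog '[{"slide":[0,0,0],"twist":[0,0,3],"claw":200}]' >/dev/null ; $C
python3 -m jog '[{"slide":[0,0,0],"twist":[0,0,3],"claw":200}]' >/dev/null ; $C
python3 -c "
from h import *
st()"
```

```text
az 34.9 z 0.1193 [ 2.1 -0.9 10.1] [-0.02 -0.32  0.37]
az 31.9 z 0.1193 [ 3.  -1.4 10. ] [-0.21 -0.57  0.14]
az 28.9 z 0.1193 [ 3.9 -1.8  9.5] [-0.27 -0.62  0.24]
az 25.9 z 0.1193 [ 3.6 -1.   9.3] [-0.26 -0.59  0.12]
az 22.9 z 0.1193 [ 3.7 -3.  10. ] [-0.4  -0.66  0.14]
az 19.9 z 0.1193 [ 4.  -3.3  9.4] [-0.42 -0.66  0.14]
az 16.9 z 0.1193 [ 3.9 -3.  10.2] [-0.56 -0.69  0.02]
az 13.9 z 0.1193 [ 4.7 -3.4  9.7] [-0.64 -0.67  0.16]
az 10.9 z 0.1193 [ 3.5 -3.9 10.5] [-0.69 -0.71  0.19]
az 7.9 z 0.1193 [ 5.  -5.3 10.3] [-0.74 -0.66  0.26]
az 4.9 z 0.1193 [ 3.9 -5.4  9.6] [-0.9  -0.76  0.31]
az 1.9 z 0.1193 [ 4.1 -4.3 10.2] [-0.81 -0.61  0.21]
az -1.1 z 0.1193 [ 3.7 -4.7 10.4] [-0.84 -0.6   0.18]
az -4.1 z 0.1193 [ 3.7 -4.9 10.9] [-0.95 -0.57  0.21]
az -7.1 z 0.1193 [ 2.6 -5.7 10.4] [-1.05 -0.56  0.15]
az -10.1 z 0.1193 [ 2.8 -5.7 10.4] [-1.05 -0.56  0.11]
t 17.0 pos [0.461  0.2042 0.1193] az -10.1 tilt [ 0.18 -0.02] j [ 0.26  0.07  1.76 -0.    1.31  2.01] F [ 2.8 -5.7 10.4] M [-1.05 -0.56  0.11] w 0.0435 g 62.3
```

```bash
python3 -m jog '[{"slide":[0.4,0.6,-0.6],"twist":[0,0,0],"claw":200},{"slide":[0,0,-0.4],"twist":[0,0,0],"claw":200}]' >/dev/null; python3 chk.py 17
python3 -m jog '[{"slide":[0,0,0],"twist":[0,0,0],"claw":100},{"slide":[0,0,0],"twist":[0,0,0],"claw":50},{"slide":[0,0,0],"twist":[0,0,0],"claw":0},{"slide":[0,0,0],"twist":[0,0,0],"claw":0},{"slide":[0,0,0],"twist":[0,0,0],"claw":0},{"slide":[0,0,0],"twist":[0,0,0],"claw":0}]' 20
python3 -m jog '[{"slide":[0,0,-5],"twist":[0,0,0],"claw":0},{"slide":[0,0,-15],"twist":[0,0,0],"claw":0},{"slide":[0,0,-20],"twist":[0,0,0],"claw":0},{"slide":[0,0,-25],"twist":[0,0,0],"claw":0},{"slide":[0,0,-25],"twist":[0,0,0],"claw":0},{"slide":[0,0,-20],"twist":[0,0,0],"claw":0},{"slide":[0,0,0],"twist":[0,0,0],"claw":0}]'
python3 - <<'E'
from h import *
st()
d=bot.get_image("top"); s=bot.get_image("scene")
o=np.zeros((400,800,3),np.uint8)
o[:,:400]=cv2.resize(d["pixels"][170:270,100:200],(400,400),interpolation=cv2.INTER_CUBIC)
o[:,400:]=cv2.resize(s["pixels"][190:310,197:317],(400,400),interpolation=cv2.INTER_CUBIC)
cv2.imwrite("pics/g4.png",o)
E
```

```text
az -10.0 z 0.1197 [5.1 0.4 1.6] [ 0.12 -1.07  0.05]
t: 17.8
tool_pos: [0.46, 0.2039, 0.1191]
ee_rot: [[0.985, -0.173, -0.0], [-0.173, -0.985, 0.0], [-0.0, -0.0, -1.0]]
contact_force: [-0.2, 0.5, 0.9]
gripper_width: 0.0857
grip_force: 0.0
t: 18.5
tool_pos: [0.4609, 0.2042, 0.2322]
ee_rot: [[0.985, -0.173, 0.004], [-0.173, -0.985, 0.001], [0.004, -0.002, -1.0]]
contact_force: [0.2, -0.1, -0.7]
gripper_width: 0.0857
grip_force: 0.0
t 18.5 pos [0.4609 0.2042 0.2322] az -10.0 tilt [0.24 0.07] j [ 0.26 -0.    1.6   0.    1.54  2.01] F [ 0.2 -0.1 -0.7] M [ 0.02 -0.03  0.1 ] w 0.0857 g 0.0
```

View pics/g4.png

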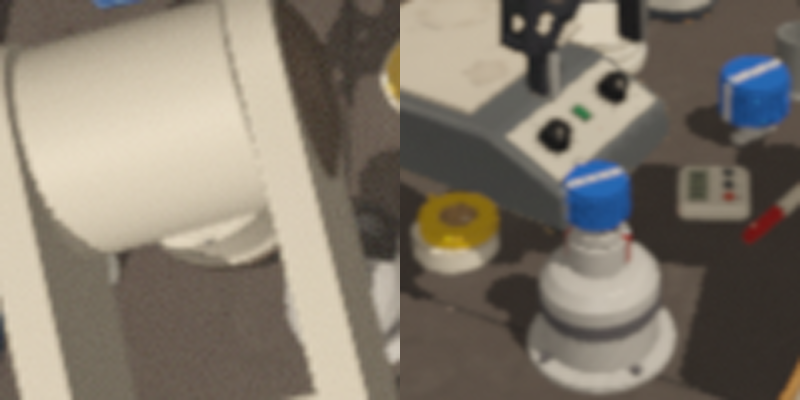

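The cap sits level on the neck. In the scene crop its line runs from (570,187) to (625,173), about 50°, which matches the commanded turn: 57° to the stop, then about 89° of slip (3 clicks). The timer and marker in view are where they were.

```bash
python3 -c "
from workcell import bot
print(bot.hand_in())"
```

```text
the job is handed in; nothing more can be done
None
```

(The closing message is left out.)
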